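# Take the square parts tin off its hook

## Task

Three small metal parts tins hang by their handles from the hooks of the blue rack. Lift the square tin (the one with four flat sides) up and off its hook, keep it upright, and set it down standing in the middle of the black rubber pad, letting go only when it is down. Leave the two round tins hanging as they are.

Things in the scene. Friction and masses are not known exactly. Their poses are not given: they have to be found in the camera images.
- square_tin_handle (a point): Tin to fetch: square, 62 x 62 x 62 mm, open top, plain metal, under 0.3 kg. Stiff upside-down-U strap handle on the rim: 52 mm wide along y, 18 deep along x, 4 thick, rising 65. Point: grip place midway between the handle's legs (close along y), 24 mm below handle top, 41 above rim, 103 above underside. z up, x towards the rack's bar. To free: raise 22 mm or more (35 good), then 80 mm along -x.
- tall_tin_handle (a point): Bystander on another hook: round tin, 56 mm across, 85 high, same handle, point (24 mm below handle top) and axes. Each hook is two level 7 mm rods, 16 mm apart, under the handle's top strap, between its legs with 10 mm to spare each side; they come from the blue bar 72 mm away in +x, and their ends, 26 mm from the point in -x, turn up 14 mm. Which tin hangs on which hook varies.
- wide_tin_handle (a point): Bystander on another hook: round low tin, 76 mm across, 42 high, same handle, point (24 mm below handle top) and axes. The rack has three hooks in a row, 130 mm apart along y, all at one height: the bar is 190 mm above the bench, the handle tops 198 mm.
- pad: The black rubber pad, 130 x 130 mm and 6 mm thick, fixed on the bench between the rack and the robot; origin at the centre of its underside (bench level), z up. Its upper face is 6 mm above the origin. The tin may stand on it turned any way.
Not all that is in view belongs to the job. Leave any green or purple look-alike of the part that bears square_tin_handle alone.

How it is judged:
By the outcome, as a careful person would: the job done as asked, in the order asked, and still so for the second after the job is handed in, with the robot touching nothing.
It also fails if it takes over 34 s, if anything falls off the work surface, if the arm or the gripper's body presses on something with over 40 N, if the wrist force passes 120 N, or if a joint passes its speed limit or range.

## Robot

A 7-joint arm with a two-finger parallel gripper is mounted at the origin on the work surface. World frame = base frame: x ahead of the robot, y to its left, z up, the work surface at z = 0. Lengths are in m, angles in rad, forces in N, time in s.
With the tool pointing down it reaches from about 0.4 to 0.85 m from the base axis. Payload 4.5 kg.
Tool frame: the origin (TCP) lies midway between the tips of the shut fingers; the grasp point (between the pads) lies 19 mm behind it; x points along the fingers, y is the direction in which the jaws open and shut, and the axes are right-handed (so a half turn about x gives the same grasp; the last joint's range is limited). The gripper opens to 85 mm and grips with 20 to 120 N. Pads are 22 mm wide; open, the fingers measure 114 mm over their backs; the gripper's body (76 mm by 85 mm) begins 54 mm behind the grasp point. The pads swing forward as they close: fully open they stand 13 mm farther back than shut.
Start: joints at [-1.251, 0.689, -0.195, 1.565, 0.157, 0.902, -0.215], TCP at [0.176, 0.6, 0.231] pointing down, gripper open.
Joint ranges: [-3.01, 3.01], [-0.46, 2.08], [-1.47, 1.51], [0.13, 2.56], [-1, 4.14], [0.04, 2.09], [-2.66, 2.66]. Speed limits (rad/s): [2.57, 2.57, 3.14, 3.14, 3.14, 3.14, 3.14].

## Interface

Orientations are given as a unit quaternion [w, x, y, z].
In Python, from bench import movep, line_to, move_j, move_gripper, hold, ik, get_state, grab_frame, camera_info, MotionError, finish_job gives the robot as it stands. Calls block until the motion is done:
- movep(position, orientation): joint-space move of the TCP to a pose.
- line_to(position, speed=0.15, frame=None): straight line of the TCP; frame=None keeps the orientation; speed is the mean speed in m/s.
- move_j(angles): joint-space move.
- move_gripper(opening): finger opening in m; the grip force is fixed at half the most; returns when the fingers have stopped.
- hold(seconds).
- ik(position, orientation): joint angles nearest the present ones, or None.
- get_state(): the state.
- grab_frame(name): name is "side" or "top"; returns the picture (480x640x3 uint8, blue, green, red); there is no depth.
- camera_info(name): a dict with "camera_matrix" (3x3 intrinsics, pixels), "D" ([k1, k2, p1, p2, k3] as OpenCV has them; the pictures are not rectified), "xyz" and "rotation" of the camera in the world. Camera axes: x right, y down, z forward; pixel columns grow to the right and rows downward; lengths in m; the calibration is good to about 2 mm. A picture is of the moment at which its call begins. camera_info takes no time and is no camera call.
A pose or a line that the arm cannot do raises MotionError and nothing moves.
- finish_job(): hands the job in, once; it reports no verdict.
The state is a dict: "time": time; "qpos": joint angles; "joint_velocities": joint speeds; "tau": joint torques, N m; "position": TCP position; "ee_rot": TCP orientation; "ft_force": force on the tool from outside, world axes, zero at the start; "moment": the same for the moment, N m; "finger_gap": finger opening in m.
Only numpy, scipy, OpenCV 4.12 (cv2) and the standard library are available. Lean on these libraries where they do the work, as an engineer would, in place of code of your own. Each camera call takes 0.05 s, during which the arm holds its last target.

## Working session

There is one attempt and no reset: what is moved stays moved. The work goes in short steps, each a Python script; the robot and the scene stay as the last script left them, time stands still between calls to the robot, and variables do not carry over. Pictures are saved under pics/ and viewed, and the job is handed in when it is done.

```bash
mkdir -p pics; ls; python3 - <<'E'
from bench import *
import cv2
for n in("side","top"):
    cv2.imwrite(f"pics/{n}0.png",grab_frame(n)); print(camera_info(n))
print(get_state())
E
```

```text
pics
{'camera_matrix': array([[598.90944999,   0.        , 307.21531829],
       [  0.        , 598.90944999, 233.4470859 ],
       [  0.        ,   0.        ,   1.        ]]), 'D': array([-0.18607645,  0.        ,  0.        ,  0.        ,  0.        ]), 'xyz': array([ 0.21814416, -0.35449892,  0.72908937]), 'rotation': array([-0.29892184,  0.87151234, -0.36519403,  0.1332115 ])}
{'camera_matrix': array([[550.65738661,   0.        , 330.3646086 ],
       [  0.        , 550.65738661, 237.96404128],
       [  0.        ,   0.        ,   1.        ]]), 'D': array([-0.16687873,  0.        ,  0.        ,  0.        ,  0.        ]), 'xyz': array([ 0.48619967, -0.00814425,  0.79077489]), 'rotation': array([ 0.04036741, -0.7017573 ,  0.70907317, -0.0558784 ])}
{'time': 0.1, 'qpos': array([-1.25118872,  0.68991837, -0.19448621,  1.56626523,  0.15728963,
        0.90251873, -0.21512041]), 'joint_velocities': array([-0.00118435, -0.00173398, -0.00034641, -0.00335409,  0.00100143,
        0.00127967,  0.00094989]), 'tau': array([-3.88967106e-03, -5.40599835e+01, -1.27159171e+00, -1.58985633e+01,
        9.41036793e-03,  4.37307855e-03,  7.06404322e-06]), 'position': array([0.17609784, 0.5990488 , 0.23054529]), 'ee_rot': array([ 0.69986299,  0.10008774,  0.6999371 , -0.10130303]), 'ft_force': array([ 0.06343874, -0.20619348, -0.38797638]), 'moment': array([ 0.00231046,  0.04888201, -0.00952173]), 'finger_gap': 0.08526637637742182}
```

View pics/side0.png

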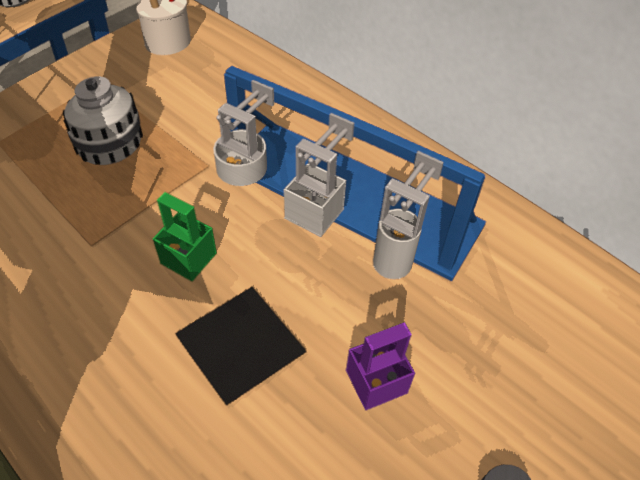

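View pics/top0.png

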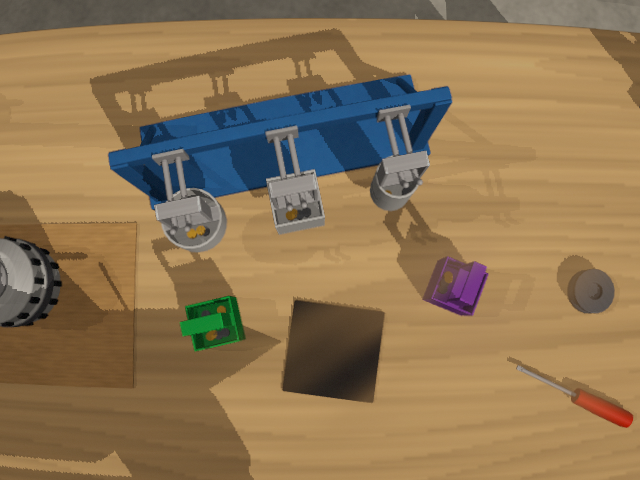

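```bash
python3 - <<'E'
import cv2,numpy as np
a=cv2.imread("pics/side0.png")[120:250,265:365]; b=cv2.imread("pics/top0.png")[110:240,250:340]
f=lambda i:cv2.resize(i,(400,550),interpolation=cv2.INTER_CUBIC)
cv2.imwrite("pics/crop0.png",np.hstack([f(a),f(b)]))
E
cat > h.py <<'E'
import cv2,numpy as np
from bench import *
from scipy.spatial.transform import Rotation as R
def cam(n):
    c=camera_info(n); q=c["rotation"]
    return c["camera_matrix"],c["D"],c["xyz"],R.from_quat([q[1],q[2],q[3],q[0]]).as_matrix()
def ray(n,px):
    K,D,o,M=cam(n)
    u=cv2.undistortPoints(np.array(px,float).reshape(-1,1,2),K,D)[:,0]
    return o,np.c_[u,np.ones(len(u))]@M.T
def onz(n,px,z):
    o,d=ray(n,px); return o+d*((z-o[2])/d[:,2])[:,None]
def proj(n,P):
    K,D,o,M=cam(n)
    return cv2.projectPoints(np.array(P,float).reshape(-1,1,3),cv2.Rodrigues(M.T)[0],-M.T@o,K,D)[0][:,0]
def tri(p1,p2):
    o1,d1=ray("side",p1);o2,d2=ray("top",p2);out=[]
    for a,b in zip(d1,d2):
        s=np.linalg.lstsq(np.c_[a,-b],o2-o1,rcond=None)[0]
        out.append(np.r_[(o1+s[0]*a+o2+s[1]*b)/2,np.linalg.norm(o1+s[0]*a-o2-s[1]*b)])
    return np.array(out)
E
python3 - <<'E'
from h import *
for n in("side","top"):
    im=cv2.imread(f"pics/{n}0.png"); 
    m=(im.max(2)<50).astype(np.uint8)
    nl,l,s,c=cv2.connectedComponentsWithStats(m)
    for i in range(1,nl):
        if s[i,4]>3000:
            P=onz(n,c[i],.006); 
            ct=max(cv2.findContours((l==i).astype(np.uint8),0,2)[0],key=cv2.contourArea)
            r=cv2.boxPoints(cv2.minAreaRect(ct)); W=onz(n,r,.006)
            print(n,s[i],c[i],P,W[:,:2].mean(0),[np.linalg.norm(W[k]-W[k-1]).round(3) for k in range(4)])
            w=onz(n,ct.reshape(-1,2),.006)[:,:2].astype(np.float32); print(cv2.minAreaRect(w))
E
```

```text
side [ 177  288  128  116 7882] [239.67394062 344.35371733] [[ 0.43202359 -0.03287342  0.006     ]] [ 0.43694204 -0.02875702] [np.float64(0.129), np.float64(0.14), np.float64(0.137), np.float64(0.129)]
((0.43427419662475586, -0.0301271453499794), (0.12835972011089325, 0.1275905966758728), 81.74360656738281)
```

View pics/crop0.png

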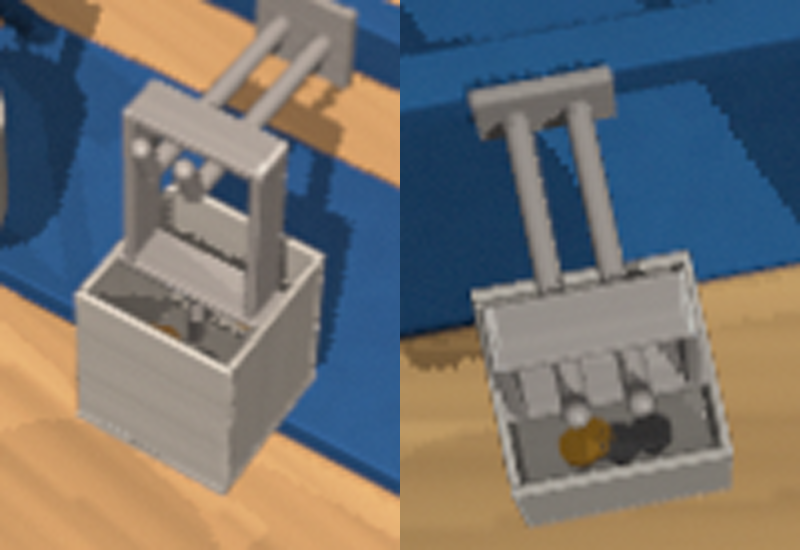

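Candidates: the middle tin is grey and square, at side (315,185) / top (296,200). The others are the wide round tin at top (192,215), the tall round tin at top (400,180), the green look-alike at top (213,323) and the purple one at top (458,285). The close crop shows four flat sides and plain metal on the middle tin, so I choose that one. Its strap corners are at about side crop (153,80)…(257,180).

```bash
python3 - <<'E'
from h import *
s=np.array([(153,80),(125,113),(257,180),(287,142)],float); s=s/[4,550/130]+[265,120]-.4
t=np.array([(487,310),(497,368),(697,345),(692,292)],float); t=(t-[400,0])/[400/90,550/130]+[250,110]-.4
for n,p in(("side",s),("top",t)):
    W=onz(n,p,.198)[:,:2]; print(n,W.round(4).tolist(),W.mean(0)); 
    v=(W[0]+W[1]-W[2]-W[3])/2; print(np.linalg.norm(v),np.degrees(np.arctan2(v[1],v[0])))
T=tri(s,t);print(T.round(4),T.mean(0))
# bar & plate direction: rods tops, hooks plates top (3 in top view)
im=cv2.imread("pics/top0.png");hsv=cv2.cvtColor(im,cv2.COLOR_BGR2HSV)
# rack bar front/back top edge by hand
b=onz("top",[(110,155),(449,88)],.19)[:,:2];v=b[0]-b[1];print("bar",b,np.linalg.norm(v),np.degrees(np.arctan2(v[1],v[0])))
# pad top: gray low saturation-ish dark, polygon corners by hand
P=onz("top",[(293,298),(384,312),(373,402),(282,390)],.006);print(P.round(4),P.mean(0))
P=onz("side",[(176,334),(253,288),(306,351),(227,404)],.006);print(P.round(4),P.mean(0))
E
```

```text
side [[0.6308, 0.0452], [0.614, 0.0412], [0.6229, -0.0081], [0.6415, -0.0039]] [0.62730836 0.01858494]
0.050174947844786315 101.29730087837022
top [[0.6294, 0.0451], [0.6139, 0.0426], [0.6195, -0.0069], [0.6337, -0.0058]] [0.6241181  0.01874667]
0.05047394684159274 95.70392326915722
[[ 0.6296  0.0447  0.199   0.0011]
 [ 0.6145  0.0424  0.1968  0.0009]
 [ 0.6206 -0.008   0.1991  0.0033]
 [ 0.6339 -0.0073  0.2049  0.0047]] [0.62463854 0.01795748 0.19994241 0.00251597]
bar [[ 0.66730631  0.23115301]
 [ 0.74516959 -0.16342939]] 0.40219145811413387 101.16280852643482
[[ 0.5082  0.028   0.006 ]
 [ 0.4867 -0.1011  0.006 ]
 [ 0.3603 -0.0833  0.006 ]
 [ 0.379   0.0444  0.006 ]] [ 0.4335345 -0.027985   0.006    ]
[[ 0.3803  0.0405  0.006 ]
 [ 0.5064  0.021   0.006 ]
 [ 0.4881 -0.1032  0.006 ]
 [ 0.3628 -0.085   0.006 ]] [ 0.43439409 -0.0316702   0.006     ]
```

```bash
cat >> h.py <<'E'
A=np.radians(10.5); EX=np.array([np.cos(A),np.sin(A),0]); EY=np.array([-np.sin(A),np.cos(A),0])
def quat(s=1):
    X=np.array([0,0,-1.]);Y=s*EY;q=R.from_matrix(np.c_[X,Y,np.cross(X,Y)]).as_quat();return [q[3],q[0],q[1],q[2]]
H=np.array([.6257,.0187,0])
E
python3 - <<'E'
from h import *
print(tri([(93,85)],[(2,268)]))
q0=get_state()["qpos"]
for s in(1,-1):
    for p in(H+[0,0,.30],H+[0,0,.153],[.434,-.03,.088]):
        q=ik(p,quat(s)); print(s,None if q is None else np.round(np.array(q)-q0,2), np.round(q,2))
E
```

```text
[[0.52905473 0.38647855 0.15894498 0.02585331]]
1 [ 1.34 -0.06 -0.15 -0.1   0.07  0.18  1.66] [ 0.09  0.63 -0.35  1.47  0.23  1.08  1.45]
1 [ 1.38  0.12 -0.24  0.06  0.28 -0.1   1.48] [ 0.13  0.81 -0.43  1.63  0.44  0.8   1.26]
1 [ 1.52  0.08 -0.29  0.67  0.9  -0.52  0.84] [ 0.27  0.77 -0.49  2.23  1.06  0.39  0.63]
-1 [ 0.88 -0.02  0.7  -0.07 -0.51  0.17 -0.96] [-0.37  0.67  0.51  1.49 -0.35  1.07 -1.17]
-1 [ 0.93  0.13  0.6   0.09 -0.59 -0.15 -0.88] [-0.32  0.82  0.4   1.65 -0.43  0.76 -1.1 ]
-1 [ 1.15  0.06  0.29  0.69 -0.59 -0.74 -0.77] [-0.1   0.75  0.1   2.25 -0.43  0.16 -0.99]
```

```bash
python3 - <<'E'
from h import *
p=get_state()["position"]
line_to([p[0],p[1],.31],speed=.2)
movep(H+[0,0,.31],quat(1))
s=get_state();print(s["time"],s["position"],s["ft_force"])
for n in("side","top"): cv2.imwrite(f"pics/{n}1.png",grab_frame(n))
E
```

```text
3.2417 [0.62561408 0.02015801 0.31000485] [0.05568965 0.5488998  0.01064142]
```

View pics/side1.png

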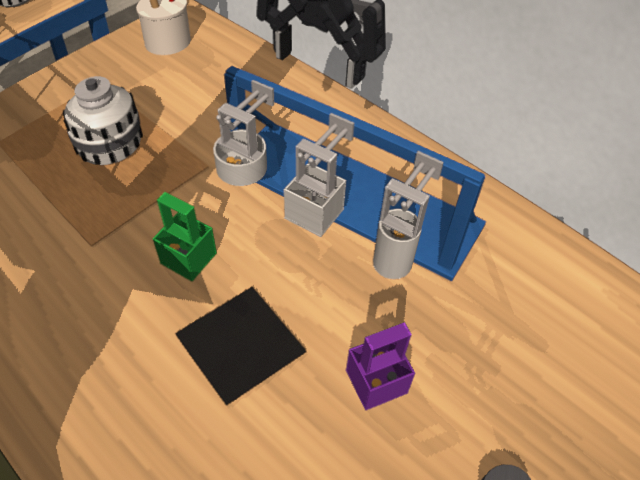

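The gripper is above the rack at side (320,40) with the jaws across the bar. The tins haven't moved. Next I descend around the handle and check before closing.

```bash
python3 - <<'E'
from h import *
line_to(H+[0,0,.21],speed=.15)
line_to(H+[0,0,.153],speed=.08)
s=get_state();print(s["time"],s["position"],s["ft_force"])
cv2.imwrite("pics/side2.png",cv2.resize(grab_frame("side")[40:260,180:440],None,fx=2.3,fy=2.3,interpolation=2))
E
```

```text
5.0167 [0.62612486 0.01878284 0.15339499] [0.51641875 0.17810918 0.05952854]
```

View pics/side2.png

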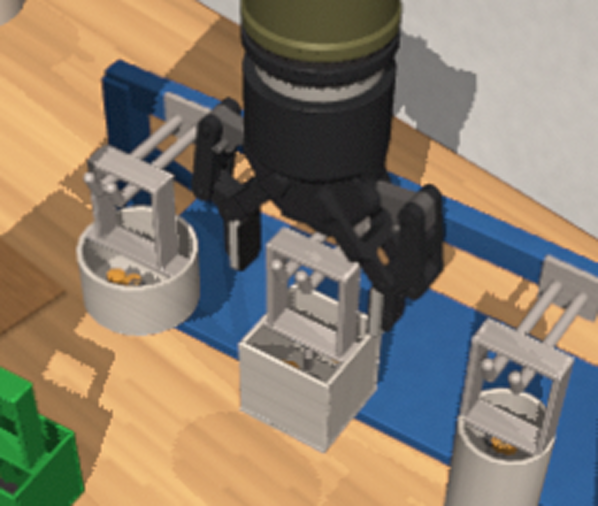

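The fingers straddle the handle: left finger at crop (243,240), right at (385,300), legs between them, nothing touched. Closing and doing a small lift.

```bash
python3 - <<'E'
from h import *
def st(t): s=get_state();print(t,round(s["time"],2),s["position"].round(4),s["ft_force"].round(2),round(s["finger_gap"],4))
move_gripper(.03); st("closed")
cv2.imwrite("pics/side3.png",cv2.resize(grab_frame("side")[40:260,180:440],None,fx=2.3,fy=2.3,interpolation=2))
line_to(H+[0,0,.153+.036],speed=.06); st("lifted")
cv2.imwrite("pics/side4.png",cv2.resize(grab_frame("side")[40:260,180:440],None,fx=2.3,fy=2.3,interpolation=2))
E
```

```text
closed 5.47 [0.6261 0.0189 0.1536] [-0.33  0.53  3.57] 0.0515
lifted 6.28 [0.6255 0.0186 0.1889] [ 1.52 -0.02 -2.31] 0.0513
```

View pics/side4.png

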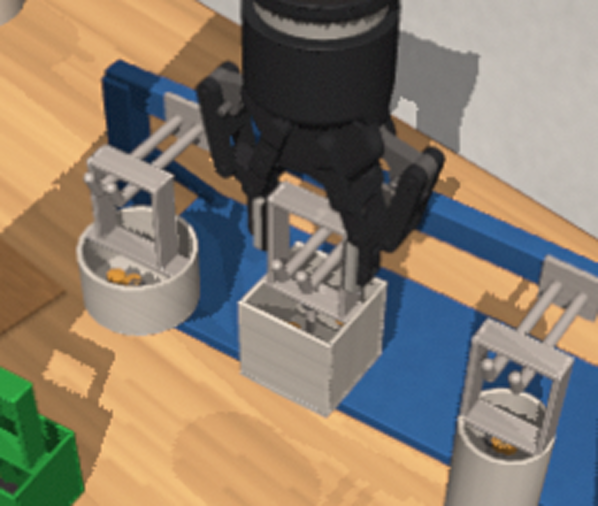

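The tin is lifted and hangs upright. Its strap at crop (312,205) is well above the hook tips at (280,270), and the gap is 51 mm. Backing out along the hook.

```bash
python3 - <<'E'
from h import *
def st(t): s=get_state();print(t,round(s["time"],2),s["position"].round(4),s["ft_force"].round(2),round(s["finger_gap"],4))
line_to(H-EX*.10+[0,0,.189],speed=.08); st("out")
line_to([.434,-.030,.189],speed=.1); st("over")
line_to([.434,-.030,.105],speed=.1); hold(.2); st("low")
for n in("side","top"): cv2.imwrite(f"pics/{n}5.png",grab_frame(n))
E
```

```text
out 7.72 [0.528  0.0007 0.189 ] [-0.38 -0.34 -2.15] 0.0516
over 8.86 [ 0.435  -0.0297  0.1891] [ 0.22  0.06 -2.5 ] 0.0517
low 10.05 [ 0.4344 -0.03    0.1055] [-0.6  -0.23 -2.48] 0.0513
```

View pics/side5.png

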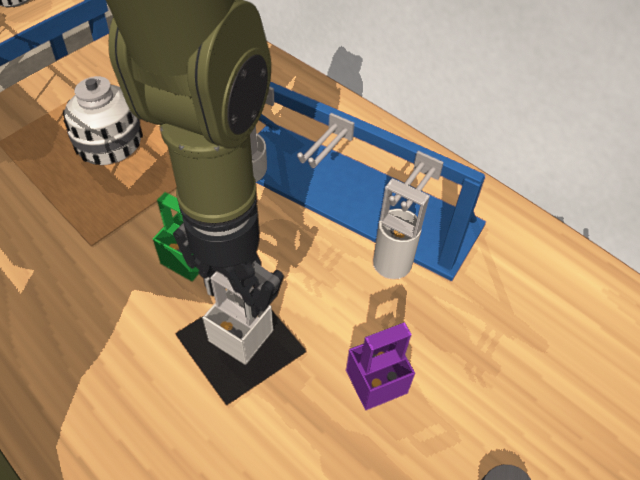

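View pics/top5.png

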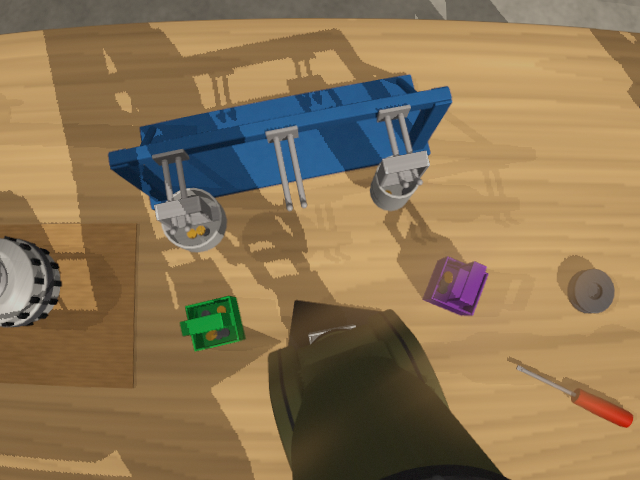

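The tin is upright above the pad (rim at side (238,320), near bottom corner at (244,361)), and the middle hook is empty. Both round tins hang as before. Comparing that corner with its predicted position before lowering.

```bash
python3 - <<'E'
from h import *
c=np.array([.434,-.030,.0235])
C=[c+.031*(a*EX+b*EY)+[0,0,z] for z in(0,.062) for a,b in((-1,-1),(-1,1),(1,-1))]
print(proj("side",C).round(1))
im=grab_frame("side");cv2.imwrite("pics/side6.png",cv2.resize(im[270:410,170:310],None,fx=4,fy=4,interpolation=2))
E
```

```text
[[242.8 365.4]
 [205.6 341.1]
 [270.8 330.7]
 [238.9 342.9]
 [199.3 317.5]
 [269.1 306.6]]
```

View pics/side6.png

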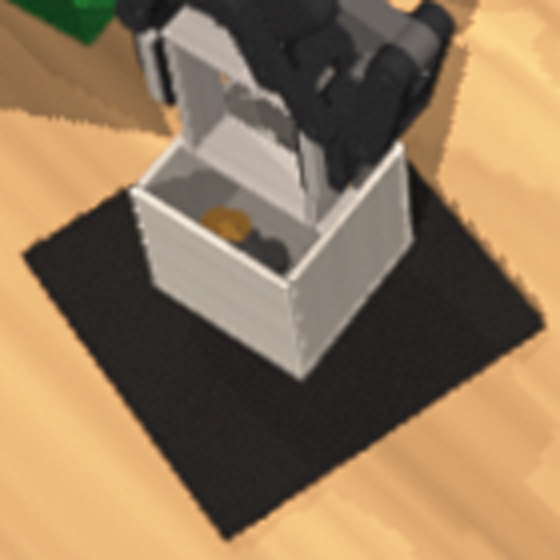

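```bash
python3 - <<'E'
from h import *
def st(t): s=get_state();print(t,round(s["time"],2),s["position"].round(4),s["ft_force"].round(2),round(s["finger_gap"],4));return s
o=onz("side",[(245,365),(208.7,342),(273,330.5)],.0235)-onz("side",[(242.8,365.4),(205.6,341.1),(270.8,330.7)],.0235)
d=o.mean(0);print(o.round(4),d)
t=np.array([.434,-.0305,0])-np.r_[d[:2],0]
line_to(t+[0,0,.0925],speed=.05); hold(.15); f0=st("a")["ft_force"][2]
z=.0925
while z>.082:
    z-=.001; line_to(t+[0,0,z],speed=.03); hold(.1)
    f=get_state()["ft_force"][2]
    if f-f0>3: break
st("down");print(z)
cv2.imwrite("pics/side7.png",cv2.resize(grab_frame("side")[270:410,170:310],None,fx=4,fy=4,interpolation=2))
E
```

```text
[[ 0.0024 -0.0016  0.    ]
 [ 0.0021 -0.0039  0.    ]
 [ 0.0023 -0.0019  0.    ]] [ 0.00225203 -0.00245562  0.        ]
a 10.76 [ 0.4319 -0.0281  0.0926] [ 0.13  0.09 -2.13] 0.0516
down 12.16 [ 0.4318 -0.0281  0.0892] [-0.35 -0.45  7.57] 0.0518
0.0885
```

View pics/side7.png

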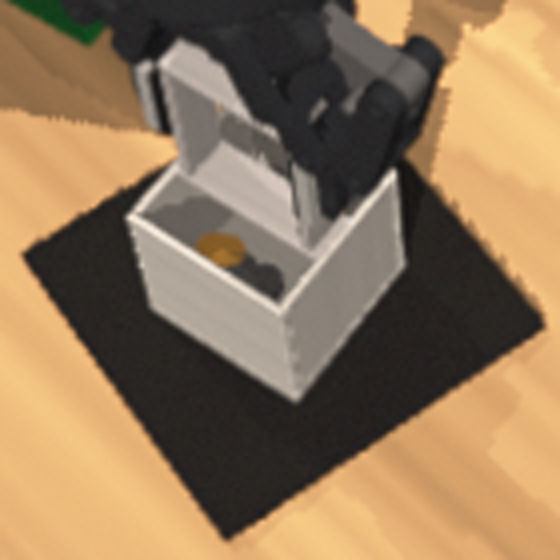

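The tin is standing on the pad: contact at the expected height, the force rose about 10 N, and the near corner is at crop (297,402). Releasing and rising.

```bash
python3 - <<'E'
from h import *
def st(t): s=get_state();print(t,round(s["time"],2),s["position"].round(4),s["ft_force"].round(2),round(s["finger_gap"],4));return s
move_gripper(.085);st("open")
p=get_state()["position"]
line_to([p[0],p[1],.13],speed=.06);line_to([p[0],p[1],.27],speed=.15)
movep([.30,.42,.30],get_state()["ee_rot"]) if ik([.30,.42,.30],get_state()["ee_rot"]) is not None else print("noik")
hold(.3);st("away")
for n in("side","top"): cv2.imwrite(f"pics/{n}8.png",grab_frame(n))
E
```

```text
open 12.64 [ 0.4318 -0.028   0.0884] [-0.16  0.75  0.2 ] 0.085
away 16.57 [0.3005 0.4195 0.3   ] [0.31 0.1  0.21] 0.085
```

View pics/side8.png

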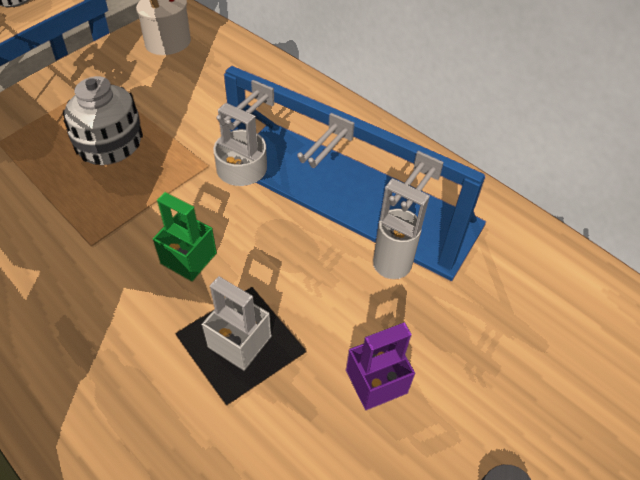

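View pics/top8.png

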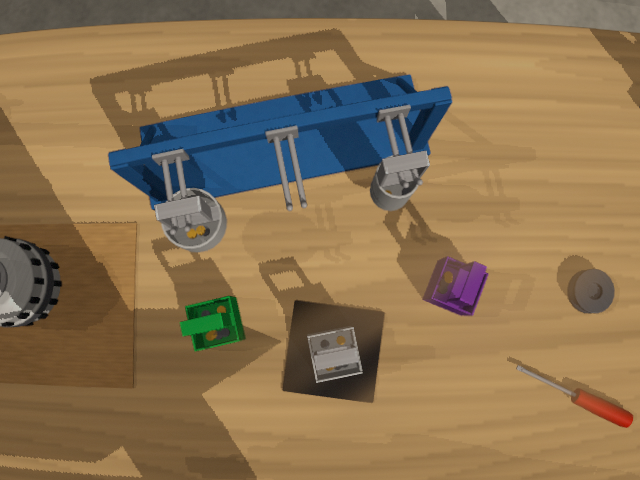

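```bash
python3 - <<'E'
from h import *
print(onz("top",[(308,334),(353,327),(362,374),(316,382)],.068).mean(0), onz("top",[(293,298),(384,312),(373,402),(282,390)],.006).mean(0))
finish_job()
E
```

```text
[ 0.4328413 -0.0285493  0.068    ] [ 0.4335345 -0.027985   0.006    ]
the job is handed in; nothing more can be done
```

The square tin is standing upright on the black rubber pad, and the job is handed in. I gripped its handle on the middle hook, lifted it 36 mm, backed it out 100 mm and lowered it until the wrist force showed it was on the pad. I let go only then, and moved the arm clear.

- **Placement:** in the top view the tin's rim centre is about 1 mm from the pad centre.
- **Rest of the scene:** the two round tins hang as before, and the green and purple look-alikes have not moved. The arm was clear at 16.6 s of the 34 s allowed.
- **Forces:** the highest wrist force I sampled was about 8 N, at touchdown.
- **Disagreements:** the two cameras differed by about 3 mm on the handle's x position and about 5° on its turn. Just above the pad, the tin appeared about 3 mm off in the side view, and I corrected for that before setting it down.

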